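# Tap a bearing cup square into a turntable hub

## Task

The steel bearing cup has only been started in the hub of the carving turntable and stands a little crooked: take the drift from the tool block and tap the cup fully home with its nylon nose, gently and a little at a time around the rim, so that it straightens up, never goes in cocked and ends flush on the wood all round. Touch the cup with nothing but the drift, then stand the drift back in its hole, and leave the other things on the bench where they are.

Things in the scene. Friction and masses are not known exactly. Their poses are not given: they have to be found in the camera images.
- base: turntable base, fixed to the bench: a pale square board 160 x 160 mm with a turned brown hub 100 mm across on it, bored through the middle. The boards are planed to different thicknesses, so the hub's top face stands 42 to 54 mm above the bench. Origin on the bore's axis, 48 mm below the hub's top face; z up
- seat (a point): the centre of the bore's mouth, in the plane of the hub's top face, on which the cup's flange must come to rest; z up. The bore is 44 mm across and deeper than the cup
- cup: bright steel flanged bearing cup, an open ring: flange 58 mm across, 4 mm thick, hole 33 mm, over a sleeve 44 mm across, 17 mm long, a tight press fit in the bore. Origin at the centre of the flange's underside, z along the cup's axis, up. 110 g. At the start the sleeve is part way in: the flange stands about 6 to 9 mm above the hub and leans about 3 degrees to some side
- cup_top (a point): centre of the flange's upper face, 4 mm above the cup's origin. Pressed with about 9 to 20 N at one place of the flange, that side sinks and the far side stays or rises a little; with less, friction holds it; on the wood it stops and the force climbs steeply. A lean over 6 degrees scores the bore, and more than 36 N from the drift bruises the seat: either spoils the work
- drift: drift: square hardwood stick 26 x 26 x 90 mm with a brass collar at its lower end and below it a round white nylon nose 14 mm across, 28 mm long; 118 mm in all, 70 g. Origin at the centre of the nose's end face (lower end), z along the stick to its top, x and y square to its flat sides. It stands upright in the tool block, nose down, its square shoulder on the block's top
- block: brown wooden tool block fixed to the bench, 66 x 200 x 40 mm high, origin under its centre, long along its y. The drift's hole is near its -y end; two palm gouges with mushroom handles stand fixed in it at y = +35 and +75 mm, up to 105 mm above the bench, so a drift carried over them must be lifted clear
- hole (a point): the mouth of the drift's hole at the block's top face, 40 mm above the bench: 20 mm across, 34 mm deep, upright. A drift that stands in it has its nose's end 28 mm below this point
- mallet: bystander: pale carver's mallet 86 mm across and 216 mm high, standing on its head; origin under its centre
- gouge_a: bystander: gouge with a pale handle, 230 mm, lying; origin under its middle
- gouge_b: bystander: gouge with a dark handle, 210 mm, lying; origin under its middle
- brush: bystander: dusting brush 210 mm, lying; origin under its middle
- parts_tray: bystander: grey tray 120 x 170 x 30 mm with steel balls and a second cup that is not to be used; origin under its centre
- panel: bystander: carved wooden relief panel 130 x 190 x 30 mm, lying; origin under its centre
- oil: bystander: amber oil bottle 48 mm across, 130 mm high; origin under its centre
- pencil: bystander: red carpenter's pencil 150 x 8 x 8 mm, lying; origin under its middle
There are look-alikes about, which are no part of the job. What is shaped like the drift but pink is not meant.

How it is judged:
On the way, in this order (a step that is already met when the one before it is completed fails the run):
1. the drift, out of its hole, bears on the cup while the cup still stands proud of the hub (contact force between drift and cup above 2 N and z of cup in the frame of seat above 0.003 m and horizontal distance between drift and seat below 0.04 m).
2. the cup has been brought home: flange within 1.5 mm of the hub at its centre and square within 1.7 degrees (z of cup in the frame of seat below 0.0015 m and horizontal distance between cup and seat below 0.003 m and angle between cup's own z axis and vertical below 0.03 rad), for 0.2 s.
At the end, for the whole second after the job is handed in: the cup is home: flange less than 1.5 mm above the hub at its centre, less than 3 mm off the bore's axis, upright within 1.7 degrees; the drift stands at rest, released, in its hole in the tool block, nose down (over 22 mm deep, within 6 mm of its centre, within 7 degrees of upright) (all of step 2 and horizontal distance between drift and hole below 0.006 m and z of drift in the frame of hole below -0.022 m and angle between drift's own z axis and vertical below 0.12 rad and linear speed of each of cup, drift below 0.02 m/s); the robot touches nothing.
It fails at once if the cup cocks: it leans more than 6 degrees (angle between cup's own z axis and vertical above 0.105 rad).
It fails at once if the drift is driven against the cup with more than 36 N (contact force between drift and cup above 36 N).
It fails at once if the fingers or the arm press on the cup instead of the drift (contact force between any of the fingers, the arm and cup above 1.5 N).
It fails at once if a bystander on the bench is displaced by more than 25 mm (distance of any of mallet, gouge_a, gouge_b, brush, parts_tray, panel, oil, pencil from where it was at the start of the episode above 0.025 m).
It also fails if it takes over 72 s, if anything falls off the work surface, if the arm or the gripper's body presses on something with over 40 N, if the wrist force passes 120 N, or if a joint passes its speed limit or range.

## Robot

A 7-joint arm with a two-finger parallel gripper is mounted at the origin on the work surface. World frame = base frame: x ahead of the robot, y to its left, z up, the work surface at z = 0. Lengths are in m, angles in rad, forces in N, time in s.
With the tool pointing down it reaches from about 0.375 to 0.925 m from the base axis. Payload 3.1 kg.
Tool frame: the origin (TCP) lies between the finger pads; the fingertips stand 19 mm ahead of it and the grasp point (between the pads) is the TCP; z points along the fingers, y is the direction in which the jaws open and shut (so a half turn about z gives the same grasp; the last joint's range is limited). The gripper opens to 85 mm and grips with 20 to 120 N. Pads are 22 mm wide; open, the fingers measure 114 mm over their backs; the gripper's body (76 mm by 85 mm) begins 54 mm behind the grasp point. The pads swing forward as they close: fully open they stand 13 mm farther back than shut.
Start: joints at [1.119, 0.383, 0.044, 1.598, -0.018, 1.161, -0.05], TCP at [0.225, -0.61, 0.25] pointing down, gripper open.
Joint ranges: [-2.61, 2.61], [-0.41, 2.15], [-1.48, 1.57], [0, 2.5], [-1.57, 4.71], [0.05, 1.97], [-2.85, 2.85]. Speed limits (rad/s): [2.79, 2.79, 3.14, 3.14, 3.14, 3.14, 3.14].

## Interface

Orientations are given as a unit quaternion [x, y, z, w].
In Python, from bench import move_ptp, movel, move_j, move_gripper, pause, inverse_kinematics, read_camera, camera_params, MotionError, sign_off, look_for, tip_of, read_time_s, read_qpos, read_joint_vel, read_effort, read_eef_pos, read_tcp_rot, read_ft_force, read_ft_torque, read_finger_gap gives the robot as it stands. Calls block until the motion is done:
- move_ptp(position, orientation): joint-space move of the TCP to a pose.
- movel(position, orientation=None, speed=0.15): straight line of the TCP; orientation=None keeps the orientation; speed is the mean speed in m/s.
- move_j(angles): joint-space move.
- move_gripper(opening, effort=None): finger opening in m; effort is the grip in N (None keeps the last); returns when the fingers have stopped.
- pause(seconds).
- inverse_kinematics(position, orientation): joint angles nearest the present ones, or None.
- read_camera(name): name is "side" or "top" or "wrist"; returns the picture (480x640x3 uint8, red, green, blue); there is no depth.
- camera_params(name): a dict with "K" (3x3 intrinsics, pixels), "dist_coeffs" ([k1, k2, p1, p2, k3] as OpenCV has them; the pictures are not rectified), "camera_from_world" (4x4, takes a point from world to camera coordinates). Camera axes: x right, y down, z forward; pixel columns grow to the right and rows downward; lengths in m; the calibration is good to about 2 mm. A picture is of the moment at which its call begins: read the wrist's pose just before it. camera_params takes no time and is no camera call; for the wrist camera it gives the pose at the moment of the call.
A pose or a line that the arm cannot do raises MotionError and nothing moves.
- sign_off(): hands the job in, once; it reports no verdict.
Trained networks look in the newest picture that a camera, given by its name, has taken for a name from the list of things; names that differ only in an ending like _2 or _b are one class to them, and where a whole thing is asked for, a point or a joint stands for the part that bears it (a point fixed in the world has none). Each returns a list of dicts, best first, with "confidence" (0 to 1); they miss things now and then, are a little off and sometimes report something else, mostly with a low value. They report only what shows in the picture. A call takes as long as a camera call. They do not tell look-alikes from the thing itself.
- look_for(camera, name): "at" ([column, row] in pixels, amid what is visible of it).
- tip_of(camera, name): "at" ([column, row] in pixels: a listed point, or the origin of a listed thing).
Readings, each from a call of its own:
- read_time_s(): time.
- read_qpos(): joint angles.
- read_joint_vel(): joint speeds.
- read_effort(): joint torques, N m.
- read_eef_pos(): TCP position.
- read_tcp_rot(): TCP orientation.
- read_ft_force(): force on the tool from outside, world axes, zero at the start.
- read_ft_torque(): the same for the moment, N m.
- read_finger_gap(): finger opening in m.
Only numpy, scipy, OpenCV 4.12 (cv2) and the standard library are available. Lean on these libraries where they do the work, as an engineer would, in place of code of your own. Each camera call takes 0.05 s, during which the arm holds its last target. There are 200 camera calls.

## Working session

There is one attempt and no reset: what is moved stays moved. The work goes in short steps, each a Python script; the robot and the scene stay as the last script left them, time stands still between calls to the robot, and variables do not carry over. Pictures are saved under pics/ and viewed, about 8 in all and at most 12, crops included, and the job is handed in when it is done.

```bash
ls; mkdir -p pics; python3 - <<'E'
from bench import *
import cv2,numpy as np
print(read_time_s(),read_eef_pos(),read_tcp_rot(),read_ft_force())
for c in ["top","side"]:
    im=read_camera(c); cv2.imwrite(f"pics/{c}0.png",im[:,:,::-1])
    p=camera_params(c); print(c,np.round(p["K"],1).tolist(),p["dist_coeffs"],np.round(p["camera_from_world"],4).tolist())
    for n in ["drift","cup","block","base"]:
        print(n,[(np.round(d["at"],1).tolist(),round(d["confidence"],2)) for d in look_for(c,n)])
    for n in ["cup_top","seat","hole","drift"]:
        print("tip",n,[(np.round(d["at"],1).tolist(),round(d["confidence"],2)) for d in tip_of(c,n)])
E
```

```text
pics
0.0 [ 0.22486717 -0.60888994  0.24887441] [ 9.84388792e-01  1.76002667e-01 -3.04284914e-04 -1.29395274e-03] [1.12908982 0.93581976 0.37636169]
top [[485.0, 0.0, 323.7], [0.0, 485.0, 247.8], [0.0, 0.0, 1.0]] [0.02054258 0.         0.         0.         0.        ] [[-0.0267, -0.9996, -0.0036, 0.0538], [-0.9943, 0.027, -0.103, 0.5543], [0.1031, 0.0008, -0.9947, 1.1626], [0.0, 0.0, 0.0, 1.0]]
drift [([492.0, 227.5], 0.73), ([277.7, 268.1], 0.7), ([463.1, 264.9], 0.58), ([463.5, 222.4], 0.49)]
cup [([266.5, 265.8], 0.85)]
block [([430.8, 276.1], 0.74), ([275.2, 271.2], 0.62)]
base [([276.5, 267.4], 0.93), ([271.9, 260.8], 0.52)]
tip cup_top [([272.5, 269.2], 0.85)]
tip seat [([275.1, 269.1], 0.84)]
tip hole [([461.4, 267.0], 0.73)]
tip drift [([481.9, 232.0], 0.73), ([454.9, 268.2], 0.65), ([454.4, 231.7], 0.49)]
side [[437.9, 0.0, 317.5], [0.0, 437.9, 239.2], [0.0, 0.0, 1.0]] [-0.09223554  0.          0.          0.          0.        ] [[0.9171, -0.3986, -0.0105, -0.5139], [-0.282, -0.6299, -0.7237, 0.218], [0.2819, 0.6666, -0.69, 1.112], [0.0, 0.0, 0.0, 1.0]]
drift [([383.1, 311.3], 0.73), ([393.2, 336.6], 0.68), ([264.3, 275.8], 0.31)]
cup [([280.7, 218.0], 0.65), ([351.2, 238.3], 0.27)]
block [([354.9, 239.0], 0.59), ([321.7, 320.6], 0.55)]
base [([281.0, 216.7], 0.73), ([282.1, 228.3], 0.69)]
tip cup_top [([279.6, 213.0], 0.51)]
tip seat [([220.6, 185.9], 0.72), ([284.1, 219.1], 0.64), ([412.3, 285.1], 0.5)]
tip hole [([342.8, 336.1], 0.63), ([378.9, 251.5], 0.45)]
tip drift [([377.4, 331.6], 0.75), ([342.4, 341.9], 0.62), ([390.3, 352.6], 0.57)]
```

View pics/top0.png

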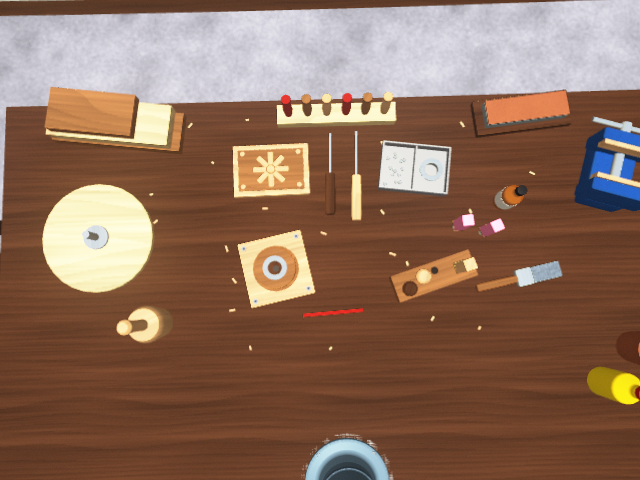

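View pics/side0.png

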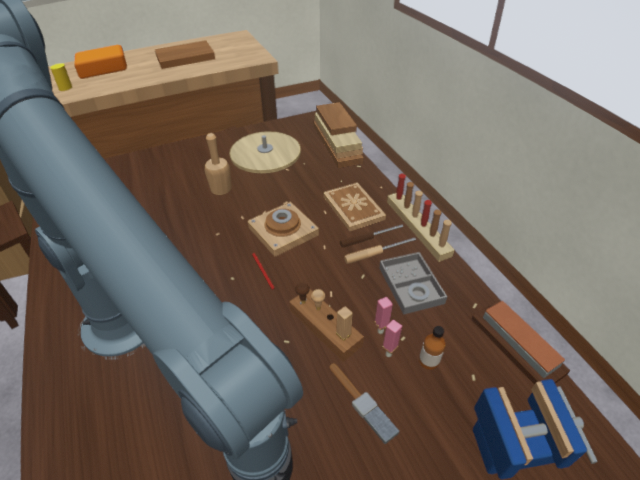

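The drift is the pale stick standing in the tool block: top (465,264), side (344,322). The two pink ones, at top (464,222) and (492,227), are the look-alikes. I'll locate it, the hole and the cup from both views, then look with the wrist camera from above.

```bash
cat > h.py <<'E'
from bench import *
import cv2,numpy as np
from scipy.spatial.transform import Rotation as R
def ray(p,uv):
    x,y=cv2.undistortPoints(np.array([[uv]],float),np.array(p["K"]),np.array(p["dist_coeffs"]))[0,0]
    T=np.array(p["camera_from_world"]); return -T[:3,:3].T@T[:3,3], T[:3,:3].T@np.array([x,y,1.])
def onz(p,uv,z):
    c,d=ray(p,uv); return c+d*(z-c[2])/d[2]
def proj(p,X):
    T=np.array(p["camera_from_world"]); r,_=cv2.Rodrigues(T[:3,:3])
    return cv2.projectPoints(np.atleast_2d(X).astype(float),r,T[:3,3],np.array(p["K"]),np.array(p["dist_coeffs"]))[0][:,0]
def tri(*pu):
    A=np.zeros((3,3));b=np.zeros(3)
    for p,uv in pu:
        c,d=ray(p,uv);d/=np.linalg.norm(d);M=np.eye(3)-np.outer(d,d);A+=M;b+=M@c
    return np.linalg.solve(A,b)
def down(yaw): # tool down; tool x axis at yaw, jaws (y) at yaw-90deg
    return R.from_euler('z',yaw)*R.from_quat([1,0,0,0])
def q(yaw): return down(yaw).as_quat()
E
python3 - <<'E'
from h import *
t,s=camera_params("top"),camera_params("side")
print("hole",onz(t,(461.4,267),.04),onz(s,(342.8,336.1),.04))
print("cuptop",tri((t,(272.5,269.2)),(s,(279.6,213))),onz(t,(272.5,269.2),.06))
c=camera_params("wrist");print(np.round(c["K"],1).tolist(),c["dist_coeffs"]);T=np.array(c["camera_from_world"])
tc=read_eef_pos();print("cam in tool",down(0.354).inv().apply(-T[:3,:3].T@T[:3,3]-tc), np.round(T[:3,:3]@down(.354).as_matrix(),3))
# block edge yaw from top picture long edge
a=onz(t,(392,277),.04);b=onz(t,(470,250),.04);print(a,b,np.degrees(np.arctan2(*(b-a)[1::-1])))
h=onz(t,(461.4,267),.04)
for yaw in [0,.354,1.57,-1.2]: print(yaw,inverse_kinematics([h[0],h[1],.3],q(yaw)))
E
```

```text
hole [ 0.49863638 -0.29262592  0.04      ] [ 0.50061193 -0.28866347  0.04      ]
cuptop [0.50504747 0.16010077 0.07330243] [0.50431231 0.16194235 0.06      ]
[[346.1, 0.0, 328.2], [0.0, 346.1, 241.1], [0.0, 0.0, 1.0]] [-0.03534351  0.          0.          0.          0.        ]
cam in tool [ 0.08022201  0.0009688  -0.12268444] [[ 0.     1.    -0.   ]
 [-0.949  0.    -0.316]
 [-0.316  0.     0.949]]
[ 0.47892977 -0.12427393  0.04      ] [ 0.53930555 -0.31569587  0.04      ] -72.4943689601299
0 [ 0.57252616  0.21409881 -0.1304908   1.712404    0.02947602  1.21699687
 -1.1360292 ]
0.354 [ 0.59146308  0.2152831  -0.15236811  1.71146692  0.03456553  1.21745576
 -0.78620148]
1.57 [ 0.75604901  0.22969411 -0.34382565  1.70341141  0.08174031  1.22257564
  0.39184005]
-1.2 [ 4.64538401e-01  2.09038668e-01 -6.04250585e-03  1.71775487e+00
  1.33781076e-03  1.21480312e+00 -2.31263515e+00]
```

```bash
python3 - <<'E'
from h import *
yaw=.305
move_ptp([.5,.161,.28],q(yaw)); print(read_time_s())
im=read_camera("wrist");p=camera_params("wrist");cv2.imwrite("pics/wc.png",im[:,:,::-1]);np.save("wc.npy",p,allow_pickle=True)
for n in ["cup_top","cup","seat","base"]:
    print(n,[(np.round(d["at"],1).tolist(),round(d["confidence"],2),np.round(onz(p,d["at"],.06),4)) for d in tip_of("wrist",n)])
move_ptp([.4995,-.291,.28],q(yaw)); print(read_time_s(),read_ft_force())
im=read_camera("wrist");p=camera_params("wrist");cv2.imwrite("pics/wd.png",im[:,:,::-1]);np.save("wd.npy",p,allow_pickle=True)
for n in ["drift","hole","block"]:
    print(n,[(np.round(d["at"],1).tolist(),round(d["confidence"],2),np.round(onz(p,d["at"],.04),4)) for d in tip_of("wrist",n)])
E
```

```text
3.7833
cup_top [([332.2, 200.1], 0.63, array([0.5111, 0.1578, 0.06  ])), ([582.5, 45.4], 0.47, array([ 0.7147, -0.0147,  0.06  ]))]
cup [([332.9, 197.8], 0.68, array([0.5135, 0.1579, 0.06  ]))]
seat [([335.1, 197.9], 0.84, array([0.5141, 0.1557, 0.06  ]))]
base [([333.9, 190.4], 0.85, array([0.5209, 0.1592, 0.06  ]))]
5.6917 [ 0.07772549  0.99681694 -1.30875214]
drift [([329.0, 198.7], 0.94, array([ 0.5079, -0.2882,  0.04  ])), ([409.8, 141.5], 0.8, array([ 0.5889, -0.3483,  0.04  ])), ([360.3, 108.4], 0.8, array([ 0.6032, -0.2901,  0.04  ]))]
hole [([326.1, 204.1], 0.61, array([ 0.5014, -0.2871,  0.04  ])), ([58.6, 204.0], 0.51, array([ 0.4135, -0.0086,  0.04  ])), ([329.9, 199.7], 0.18, array([ 0.5071, -0.2895,  0.04  ]))]
block [([270.9, 196.5], 0.89, array([ 0.4914, -0.2287,  0.04  ]))]
```

```bash
python3 -c "
import cv2,numpy as np
a=cv2.imread('pics/wc.png');b=cv2.imread('pics/wd.png')
cv2.imwrite('pics/w2.png',cv2.resize(np.vstack([a[60:420,120:620],b[60:420,120:620]]),(800,1152))[:, :] [0:1152])
cv2.imwrite('pics/w2.png',np.hstack([cv2.resize(a[80:400,180:500],(400,400)),cv2.resize(b[80:400,180:500],(400,400))]))"
```

```text
(no output)
```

View pics/w2.png

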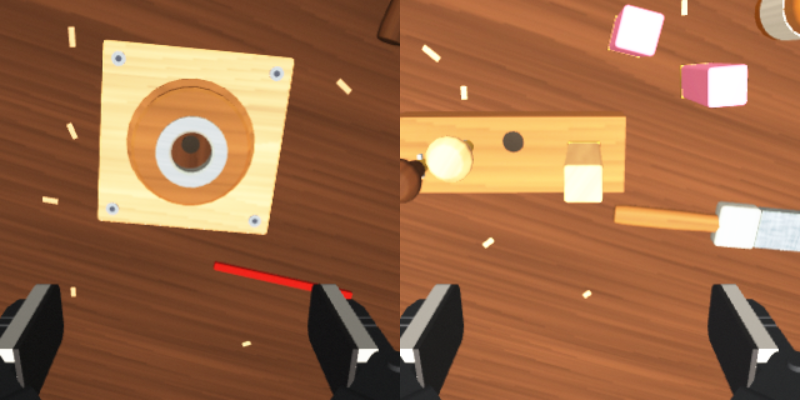

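The wrist view shows the pale drift top at about (326,226), with the pink sticks behind it. The cup flange ring is at about (333,202) and leans slightly. I'll fit these outlines precisely.

```bash
python3 - <<'E'
from h import *
W=np.load("wc.npy",allow_pickle=True).item();D=np.load("wd.npy",allow_pickle=True).item()
t,s=camera_params("top"),camera_params("side")
def ring(f,c,rad):
    im=cv2.imread(f);hsv=cv2.cvtColor(im,cv2.COLOR_BGR2HSV)
    m=((hsv[...,1]<70)&(hsv[...,2]>90)).astype(np.uint8);k=np.zeros_like(m);cv2.circle(k,c,rad,1,-1);m&=k
    cs,_=cv2.findContours(m,cv2.RETR_EXTERNAL,cv2.CHAIN_APPROX_NONE);c=max(cs,key=cv2.contourArea)
    return cv2.fitEllipse(c),cv2.contourArea(c),c
O={}
for n,f,c,r,p in [("w","pics/wc.png",(333,202),36,W),("t","pics/top0.png",(275,268),18,t),("s","pics/side0.png",(282,216),18,s)]:
    e,a,ct=ring(f,c,r);O[n]=(p,e[0]);print(n,np.round(e[0],1),np.round(e[1],1),round(e[2]),a,onz(p,e[0],.062)); 
    if n=="w": CW=ct
print("tri",tri(O["w"],O["t"],O["s"]),tri(O["w"],O["t"]),tri(O["w"],O["s"]),tri(O["t"],O["s"]))
# drift top face
im=cv2.imread("pics/wd.png");hsv=cv2.cvtColor(im,cv2.COLOR_BGR2HSV)
m=((hsv[...,2]>235)&(hsv[...,1]<110)).astype(np.uint8);k=np.zeros_like(m);k[195:260,295:360]=1;m&=k
cs,_=cv2.findContours(m,cv2.RETR_EXTERNAL,cv2.CHAIN_APPROX_NONE);c=max(cs,key=cv2.contourArea);r=cv2.minAreaRect(c);print(r)
pts=[onz(D,x,.13) for x in cv2.boxPoints(r)];print("drift top",onz(D,r[0],.13),[np.round(np.linalg.norm((pts[i]-pts[i-1])[:2]),4) for i in range(4)],[round(np.degrees(np.arctan2(*(pts[i]-pts[i-1])[1::-1])),1) for i in range(4)])
E
```

```text
w [332.8 201.1] [56.1 56.7] 70 2496.5 [0.51067793 0.15710706 0.062     ]
t [274.3 267.2] [23.4 23.9] 35 437.5 [0.50871726 0.15733501 0.062     ]
s [281.4 215.5] [13.4 18.9] 86 197.0 [0.51135819 0.15924507 0.062     ]
tri [0.51010755 0.15721765 0.06350018] [0.50938947 0.15728371 0.05732062] [0.510892   0.15728219 0.06367722] [0.5095576  0.15683095 0.06433631]
((326.0, 226.5), (29.0, 30.0), 90.0)
drift top [ 0.50233536 -0.2872312   0.13      ] [np.float64(0.0247), np.float64(0.0243), np.float64(0.0247), np.float64(0.0249)] [np.float64(16.8), np.float64(-72.3), np.float64(-161.6), np.float64(107.7)]
```

```bash
python3 - <<'E'
from h import *
yaw=.299; x,y=.5023,-.2872
move_gripper(.06,100); movel([x,y,.17],q(yaw),.2); movel([x,y,.108],q(yaw),.1)
print(read_time_s(),read_ft_force()); move_gripper(0,100); pause(.2)
print(read_time_s(),read_finger_gap(),read_ft_force(),read_eef_pos())
movel([x,y,.24],None,.2); pause(.1); print(read_time_s(),read_finger_gap(),read_ft_force())
c=np.array([.510,.1573])
movel([c[0],c[1],.24],None,.4); print(read_time_s(),read_ft_force(),read_eef_pos())
for n in ["wrist","side"]:
    cv2.imwrite(f"pics/{n}1.png",read_camera(n)[:,:,::-1])
a=cv2.imread("pics/wrist1.png");b=cv2.imread("pics/side1.png")
cv2.imwrite("pics/g1.png",np.hstack([cv2.resize(a[160:480,160:480],(400,400)),cv2.resize(b[100:300,180:380],(400,400))]))
E
```

```text
7.7333 [ 0.68161307  0.21075094 -0.70450594]
8.3417 0.02493143867127856 [-0.18835226 -0.49989338  5.6244051 ] [ 0.50298377 -0.28745498  0.10885358]
9.25 0.025119932641234924 [-0.30589594  0.14577662 -0.74727155]
10.5083 [-0.26585059 -0.80170798 -0.791161  ] [0.50993996 0.1553422  0.23937446]
```

View pics/g1.png

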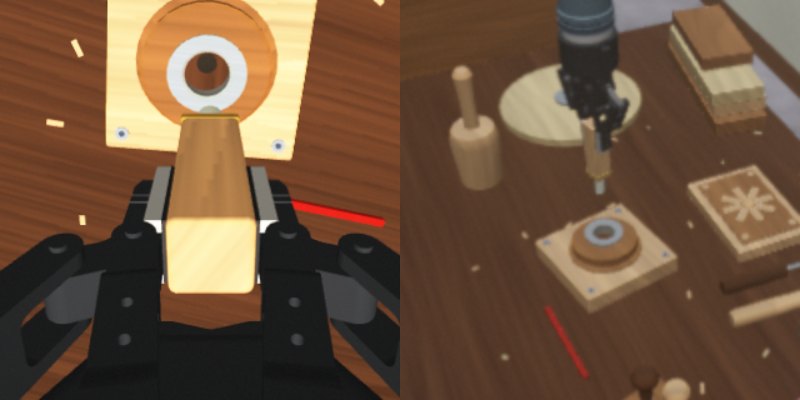

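The drift is held upright and straight, with its nose above the cup. Next I'll feel the flange height lightly at four points.

```bash
cat >> h.py <<'E'
C=np.array([.510,.1573]); Q=q(.299); RR=.0225
def F(n=3):
    v=[]
    for _ in range(n): v.append(read_ft_force()[2]); pause(.01)
    return np.mean(v)
def pt(deg,z): a=np.radians(deg); return [C[0]+RR*np.cos(a),C[1]+RR*np.sin(a),z]
def press(deg,z0,stopF,zmin,f0,step=.0004,fc=3.5):
    """step down until force stopF or commanded z zmin; returns contact z, last z, last F, log"""
    z=z0;zc=None;log=[]
    while z>zmin:
        z-=step; movel(pt(deg,z),Q,.015); f=F(2)-f0; log.append((round(z*1e3,1),round(f,1)))
        if zc is None and f>fc: zc=z
        if f>stopF: break
    return zc,z,f,log
E
python3 - <<'E'
from h import *
movel(pt(0,.24),Q,.3)
movel(pt(0,.172),Q,.15);pause(.2);f0=F(8);print("f0",f0,read_time_s())
for d in [0,90,180,270]:
    if d: movel(pt(d,.170),Q,.1)
    zc,z,f,l=press(d,.170,4,.150,f0,.0006); e=read_eef_pos();print(d,zc,f,e,l[-5:],read_time_s())
    movel(pt(d,.170),Q,.1)
E
```

```text
f0 -0.7644149261596535 11.725
0 0.1592000000000002 6.853261619566628 [0.53282247 0.15747963 0.16013777] [(161.6, np.float64(0.0)), (161.0, np.float64(0.2)), (160.4, np.float64(0.1)), (159.8, np.float64(3.3)), (159.2, np.float64(6.9))] 16.6
90 0.16100000000000017 5.6885773606705685 [0.51026183 0.18013439 0.16097816] [(162.8, np.float64(-0.1)), (162.2, np.float64(-0.0)), (161.6, np.float64(0.4)), (161.0, np.float64(4.0)), (160.4, np.float64(5.7))] 21.5917
180 0.1598000000000002 4.735330293780585 [0.48770899 0.15747892 0.16029495] [(162.2, np.float64(0.2)), (161.6, np.float64(0.0)), (161.0, np.float64(0.2)), (160.4, np.float64(0.3)), (159.8, np.float64(4.7))] 26.8417
270 0.1586000000000002 6.679412165436109 [0.51027839 0.13495529 0.15933497] [(161.0, np.float64(-0.5)), (160.4, np.float64(-0.1)), (159.8, np.float64(-0.1)), (159.2, np.float64(2.8)), (158.6, np.float64(6.7))] 32.625
```

The arm and drift together give about 6 N/mm, so strokes limited by depth are inherently gentle. The flange is high toward 90° (+y) and leans about 2.4°. I'll make the first two strokes, high side first.

```bash
cat >> h.py <<'E'
F0=-.76
def stroke(deg,zs,target,stopF=24,step=.0008):
    """zs: expected surface (TCP z). travel above, then press until actual z<=target or F>stopF"""
    p=read_eef_pos()
    movel([p[0],p[1],p[2]+.0035],Q,.05) if p[2]<.165 else None
    zt=max(zs+.0012,read_eef_pos()[2]); movel(pt(deg,zt),Q,.12)
    z=zs-.001; movel(pt(deg,z),Q,.03); log=[]
    while True:
        f=read_ft_force()[2]-F0; a=read_eef_pos()[2]; log.append((round(z*1e3,1),round(a*1e3,1),round(f,1)))
        if f>stopF or a<=target or z<zs-.012: break
        z-=step; movel(pt(deg,z),Q,.02)
    print(deg,log,round(read_time_s(),1)); return a,f
E
python3 - <<'E'
from h import *
stroke(90,.1613,.1585)
stroke(270,.1598,.1563)
E
```

```text
90 [(160.3, np.float64(160.0), np.float64(0.6)), (159.5, np.float64(159.8), np.float64(4.4)), (158.7, np.float64(159.6), np.float64(8.2)), (157.9, np.float64(159.2), np.float64(9.2)), (157.1, np.float64(158.6), np.float64(11.2)), (156.3, np.float64(158.0), np.float64(11.4))] 35.2
270 [(158.8, np.float64(159.0), np.float64(-0.5)), (158.0, np.float64(158.7), np.float64(5.6)), (157.2, np.float64(158.2), np.float64(6.6)), (156.4, np.float64(158.1), np.float64(11.0)), (155.6, np.float64(157.3), np.float64(10.4)), (154.8, np.float64(156.5), np.float64(12.0)), (154.0, np.float64(155.8), np.float64(12.2))] 37.7
```

```bash
python3 - <<'E'
from h import *
a,f=stroke(90,.1575,.1538,step=.001)
b,g=stroke(270,.1553,.1525,step=.001)
E
```

```text
90 [(156.5, np.float64(156.8), np.float64(1.5)), (155.5, np.float64(156.4), np.float64(7.2)), (154.5, np.float64(155.8), np.float64(9.4)), (153.5, np.float64(155.2), np.float64(11.0)), (152.5, np.float64(154.3), np.float64(11.9)), (151.5, np.float64(153.7), np.float64(12.6))] 40.0
270 [(154.3, np.float64(154.6), np.float64(4.2)), (153.3, np.float64(154.0), np.float64(8.0)), (152.3, np.float64(153.3), np.float64(8.9)), (151.3, np.float64(152.8), np.float64(11.8)), (150.3, np.float64(152.7), np.float64(17.4)), (149.3, np.float64(152.6), np.float64(22.0)), (148.3, np.float64(152.6), np.float64(26.5))] 42.5
```

The 270° side is on the wood, at TCP z of about 152.7 mm. Next come the other sides.

```bash
python3 - <<'E'
from h import *
for d in [90,0,180]:
    stroke(d,.1532,.140,stopF=19,step=.001)
E
```

```text
90 [(152.2, np.float64(152.8), np.float64(5.7)), (151.2, np.float64(152.7), np.float64(11.1)), (150.2, np.float64(152.7), np.float64(15.2)), (149.2, np.float64(152.6), np.float64(21.4))] 44.4
0 [(152.2, np.float64(152.8), np.float64(3.6)), (151.2, np.float64(152.8), np.float64(9.6)), (150.2, np.float64(152.7), np.float64(14.7)), (149.2, np.float64(152.7), np.float64(19.1))] 46.1
180 [(152.2, np.float64(152.8), np.float64(3.8)), (151.2, np.float64(152.8), np.float64(8.9)), (150.2, np.float64(152.7), np.float64(15.1)), (149.2, np.float64(152.6), np.float64(20.2))] 47.9
```

```bash
python3 - <<'E'
from h import *
stroke(270,.1532,.140,stopF=19,step=.001)
p=read_eef_pos(); movel([p[0],p[1],.24],Q,.25)
x,y=.5025,-.2873
movel([x,y,.24],Q,.4); movel([x,y,.145],Q,.2); print(read_ft_force(),read_eef_pos(),read_time_s())
for z in [.13,.12,.1105]:
    movel([x,y,z],Q,.06); f=read_ft_force(); print(z,f,read_eef_pos(),read_time_s())
    if abs(f[2]-F0)>8 or np.hypot(*f[:2])>8: print("contact");break
E
```

```text
270 [(152.2, np.float64(152.8), np.float64(4.6)), (151.2, np.float64(152.7), np.float64(11.5)), (150.2, np.float64(152.7), np.float64(16.3)), (149.2, np.float64(152.6), np.float64(21.2))] 49.7
[-0.28677428  0.23087524  0.64596115] [ 0.50363601 -0.28608543  0.14591639] 52.0083
0.13 [-0.19227162  0.16124633 -0.8866389 ] [ 0.50216192 -0.28735295  0.1297756 ] 52.4083
0.12 [-0.07652501  0.8307796  -1.08655469] [ 0.50179605 -0.28710346  0.11915848] 52.725
0.1105 [ 0.65343087  0.24752709 -0.03096299] [ 0.50196927 -0.28706223  0.10978774] 53.0333
```

```bash
python3 - <<'E'
from h import *
x,y=.5025,-.2873
for z in [.109,.108,.107]:
    movel([x,y,z],Q,.03); f=read_ft_force()[2]-F0; print(z,f,read_eef_pos()[2])
    if f>4: break
move_gripper(.06,100); movel([x,y,.19],Q,.2); movel([x-.03,y,.28],Q,.25); pause(.2)
print(read_time_s(),read_finger_gap(),read_ft_force())
w=read_camera("wrist");s=read_camera("side");cv2.imwrite("pics/side2.png",s[:,:,::-1])
a=cv2.resize(w[60:380,180:500],(400,400));b=cv2.resize(s[180:360,230:410],(400,400))
cv2.imwrite("pics/g2.png",np.hstack([a,b])[:,:,::-1])
E
```

```text
0.109 -0.4225136287730762 0.10911114417703303
0.108 5.717369794707 0.10886770333360195
55.2583 0.06016602259993717 [-0.30776806 -0.35987834  0.5669903 ]
```

View pics/g2.png

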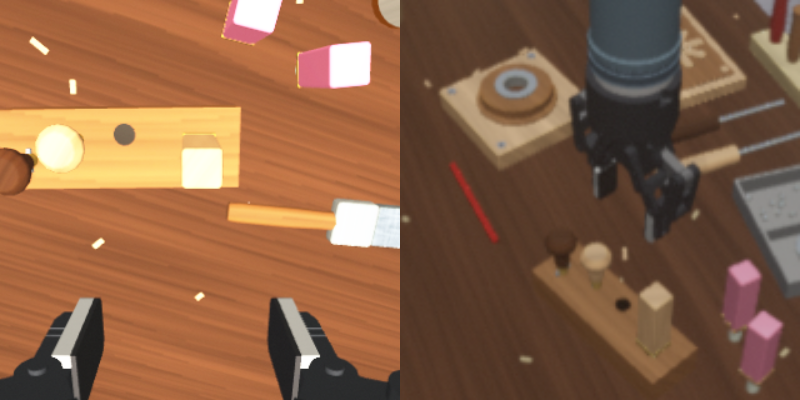

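The drift is standing squarely in its hole: wrist crop (202,168), side crop (655,320). Its shoulder met the block at the same height it was picked up from. The cup sits flat on the hub at (515,85), nothing else has moved, and the gripper is clear.

```bash
python3 -c "
from bench import *
sign_off(); print(read_time_s())"
```

```text
the job is handed in; nothing more can be done
the job is handed in; nothing more can be done
```

The cup is tapped home, the drift is back in its hole, and I handed the job in at about 55 s of the 72 s allowed.

- **Tapping:** I took the pale drift from the tool block and left the two pink look-alikes alone. I felt the flange at four points, then pressed the high side (+y) first and alternated with the side opposite, then 0° and 180°. By my reading the lean stayed within about 3°. The highest force I read was about 26.5 N, against the 36 N limit.
- **Cup flush:** On the last round, all four sides stopped hard at the same tool height, 152.6–152.8 mm, at about 19–21 N. That means the flange is on the wood all round, about 7.6 mm lower than at the start.
- **Drift:** Its shoulder met the block at a tool height of 108.9 mm, the same height as at pick-up. The last picture shows it upright in its hole, the gripper clear, and nothing else visibly moved.

**What fell short:**
- The first feeling-out round took about 21 s, longer than planned.
- I did not measure the final lean of the cup or drift with a camera. It rests on the touch heights and the last picture.
- The networks' estimates of the cup centre were off by up to about 6 mm, so I used fitted outlines of the flange instead.

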